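Set the dose controller: size selector, then sunken dose knob

TASK

The filling machine's dose controller must be set for the next batch. First turn the raised size selector clockwise, click by click, to the third of its four positions, counted clockwise from its left end stop; then turn the dose knob sunk in the round well clockwise until its pointer lines up with the little steel rider on the well's rim. Leave the rider and the things standing round the controller as they are, and let go of both knobs.

Things in the scene. Friction and masses are not known exactly. Their poses are not given: they have to be found in the camera images.
- console: dose controller: white wedge-shaped housing, fixed to the worktop, 160 mm deep, 270 mm wide. Origin: centre of its underside; x away from the robot at yaw 0, y left, z up. Its grey panel slopes 25 degrees, rising away from the robot: outward normal (-0.423, 0, 0.906), up-slope (0.906, 0, 0.423) in this frame. A tool square to the panel is tilted 25 degrees.
- panel_mid (a point): middle of the flat grey panel's face (170 mm up the slope, 270 mm across). x up-slope, y left, z outward, square to the panel. The selector's axis stands at y = +70 mm, the well's at y = -64 mm, both at x = 0.
- selector (a joint): raised size selector, rad, grows clockwise as seen facing the panel. Click positions 0, 0.524, 1.047 (the third) and 1.571, at four short black marks: pointer 45, 15 degrees left, then 15, 45 degrees right of up-slope; stops just beyond the ends. Springs into the nearest one when let go; peak resistance about 0.09 N m between clicks. Starts in the first or second.
- selector_grip (a point): point on the selector's axis at gripping height, 22 mm above the panel face. z outward, square to the panel; x where the pointer points. The selector is a black bar 64 mm long (along x, narrowed at the pointer end, white line on top from the middle to the pointer end), 20 mm thick (along y), top 34 mm above the panel, on a 4 mm thick disc of 68 mm diameter. Pinch it across y.
- trim (a joint): sunken dose knob, rad, 0 to 2.1 between stops, grows clockwise as seen facing the panel; at 0 the pointer stands 60 degrees left (anticlockwise) of up-slope. Smooth, friction about 0.05 N m, stays where it is left. Lined up with the rider when equal to rider. Starts 0.6 to 1.5 rad short of it.
- trim_grip (a point): point on the sunken knob's axis, 20 mm above the well's floor (16 mm below the panel face). z outward, square to the panel; x where the pointer points. The knob is a black bar 60 mm long (along x, narrowed at the pointer end, white line on top from the middle to the pointer end), 18 mm thick (along y), 28 mm high, its top 8 mm below the panel face, on a 4 mm thick disc of 60 mm diameter.
- well_mouth (a point): centre of the mouth of the round well round the sunken knob, level with the panel face; z outward. The well is 94 mm in diameter and 36 mm deep, with the knob on its axis: 38 mm from the knob's flat sides to the wall, so open the fingers only a little wider than the knob before going in.
- rider (a joint): set-point rider on the well's rim, rad, on the same axis and with the same zero and sense as trim. It is stiff and must stay where it is.
- rider_tip (a point): inner tip of the rider, a steel tab about 18 mm long, 9 mm wide and 7 mm high that lies on the panel at the rim of the well; the tip is 47 mm from the knob's axis and 3 mm above the panel face. x points from the knob's axis out through the tip, z outward from the panel.
- empty_jar: open glass jar, 70 mm in diameter, 112 mm high, standing left of the controller; origin at the centre of its foot. To be left alone.
- label_reel: roll of labels, 66 mm in diameter, 39 mm high, right of the controller; origin at the centre of its underside. To be left alone.
- jar_lid: brass-coloured jar lid, 64 mm in diameter, 10 mm high, lying in front of the controller; origin at the centre of its underside. To be left alone.

How it is judged:
On the way, in this order (a step that is already met when the one before it is completed fails the run):
1. the selector is in its third position (value of joint selector between 0.897 and 1.197 rad), for 0.2 s.
2. the sunken knob's pointer is lined up with the rider (angle between the x axis of trim_grip and the x axis of rider_tip, either way round below 0.12 rad), for 0.2 s.
At the end, for the whole second after the job is handed in: The selector rests in its third click position (within 0.15 rad of 1.047) and the sunken knob rests with its pointer within 0.12 rad (7 degrees) of the rider (all of step 1 and angle between the x axis of trim_grip and the x axis of rider_tip, either way round below 0.12 rad and velocity of joint selector between -0.05 and 0.05 rad/s and velocity of joint trim between -0.05 and 0.05 rad/s); the robot touches nothing.
It fails at once if the rider is pushed out of place (more than 6 mm) (distance of rider_tip from where it was at the start of the episode above 0.006 m).
It fails at once if the jar, the label roll or the lid is moved more than 30 mm or tipped (distance of any of empty_jar, label_reel, jar_lid from where it was at the start of the episode above 0.03 m or angle between any of empty_jar, label_reel's own z axis and vertical above 0.5 rad).
It also fails if it takes over 45 s, if anything falls off the work surface, if the arm or the gripper's body presses on something with over 40 N, if the wrist force passes 120 N, or if a joint passes its speed limit or range.

ROBOT

A 6-joint arm with a two-finger parallel gripper is mounted at the origin on a cart in front of the work surface, level with it; the furniture and walls round the work are solid. World frame = base frame: x ahead of the robot, y to its left, z up, the work surface at z = 0. Lengths are in m, angles in rad, forces in N, time in s.
With the tool pointing down it reaches from about 0.275 to 0.725 m from the base axis. Payload 15.9 kg.
Tool frame: the origin (TCP) lies at the very end of the fingers, on their centre line; the grasp point (between the pads) lies 19 mm behind it; z points along the fingers, y is the line along which they close (so a half turn about z gives the same grasp; the last joint's range is limited). The gripper opens to 85 mm and grips with 20 to 120 N. Pads are 22 mm wide; open, the fingers measure 114 mm over their backs; the gripper's body (76 mm by 85 mm) begins 54 mm behind the grasp point. The pads swing forward as they close: fully open they stand 13 mm farther back than shut.
Start: joints at [1.311, 0.213, -0.034, 1.323, 0, 1.571], TCP at [0.128, 0.483, 0.231] pointing down, gripper open.
Joint ranges: [-2.98, 2.98], [-0.74, 1.72], [-1.14, 1.35], [-2.1, 2.04], [-1.57, 1.44], [-3.14, 3.14]. Speed limits (rad/s): [1.89, 1.89, 2.39, 2.57, 3.14, 3.14].

INTERFACE

Orientations are given as a unit quaternion [x, y, z, w].
In Python, from cell import r gives the robot as it stands. Calls block until the motion is done:
- r.movep(position, orientation): joint-space move of the TCP to a pose.
- r.move_linear(position, rotation=None, max_speed=0.15, max_force=None): straight line of the TCP; rotation=None keeps the orientation; max_speed is the mean speed in m/s. With max_force (N) it stops when the force on the tool has changed by that much, and returns True; else False.
- r.goto_joints(angles): joint-space move.
- r.gripper_to(opening): finger opening in m; the grip force is fixed at half the most; returns when the fingers have stopped.
- r.dwell(seconds).
- r.ik(position, orientation): joint angles nearest the present ones, or None.
- r.camera(name): name is "side" or "top"; returns the picture (420x560x3 uint8, blue, green, red); there is no depth.
- r.camera_info(name): a dict with "fx", "fy", "cx", "cy" (pixels), "dist_coeffs" ([k1, k2, p1, p2, k3] as OpenCV has them; the pictures are not rectified), "eye" and "orientation" of the camera in the world. Camera axes: x right, y up, looking along -z (the intrinsics and any distortion apply to the point x, -y, -z); pixel columns grow to the right and rows downward; lengths in m; the calibration is good to about 2 mm. A picture is of the moment at which its call begins. camera_info takes no time and is no camera call.
A pose or a line that the arm cannot do raises r.IKError and nothing moves.
- r.job_done(): hands the job in; it is judged then, once.
Readings, each from a call of its own:
- r.current_time(): time.
- r.current_joint_positions(): joint angles.
- r.current_joint_velocities(): joint speeds.
- r.current_joint_torque(): joint torques, N m.
- r.current_ee_pos(): TCP position.
- r.current_ee_rot(): TCP orientation.
- r.current_wrist_force(): force on the tool from outside, world axes, zero at the start.
- r.current_torque(): the same for the moment, N m.
- r.current_finger_gap(): finger opening in m.
- r.current_grip_force(): force on a finger pad.
Only numpy, scipy, OpenCV 4.12 (cv2) and the standard library are available. Lean on these libraries where they do the work, as an engineer would, in place of code of your own. Each camera call takes 0.05 s, during which the arm holds its last target. There are 200 camera calls.

## Working session

There is one attempt and no reset: what is moved stays moved. The work goes in short steps, each a Python script; the robot and the scene stay as the last script left them, time stands still between calls to the robot, and variables do not carry over. Pictures are saved under pics/ and viewed, at most 10 in all, crops included, and the job is handed in when it is done.

```bash
ls; mkdir -p pics
python3 - <<'E'
from cell import r
import cv2
for n in("side","top"):
    cv2.imwrite(f"pics/{n}0.png",r.camera(n)); print(n,r.camera_info(n))
print(r.current_time(),r.current_ee_rot(),r.current_finger_gap())
E
```

```text
pics
side {'fx': 421.22514003996196, 'fy': 421.22514003996196, 'cx': 277.01239739805663, 'cy': 209.02179188540245, 'dist_coeffs': array([-0.09261893,  0.        ,  0.        ,  0.        ,  0.        ]), 'eye': array([ 0.50289656, -0.49964375,  0.65090709]), 'orientation': array([ 0.41619761, -0.01040878, -0.02192617,  0.90895019])}
top {'fx': 392.94716412393603, 'fy': 392.94716412393603, 'cx': 277.5838834043108, 'cy': 210.3151132392033, 'dist_coeffs': array([-0.01855188,  0.        ,  0.        ,  0.        ,  0.        ]), 'eye': array([0.47583506, 0.14480721, 0.96348158]), 'orientation': array([ 0.03812383, -0.02577706, -0.7044602 ,  0.70824991])}
0.1 [ 1.29553936e-01  9.91572263e-01 -4.70697523e-04 -5.44316158e-05] 0.08561794938181153
```

View pics/side0.png

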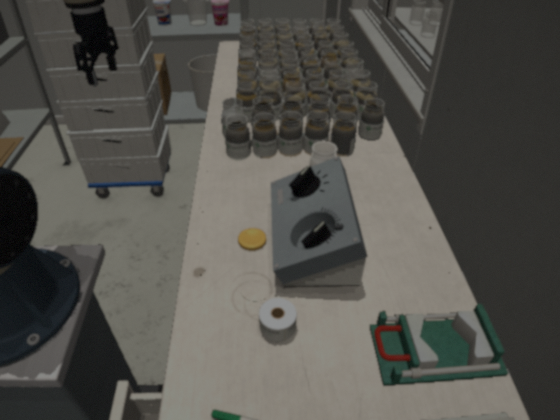

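View pics/top0.png

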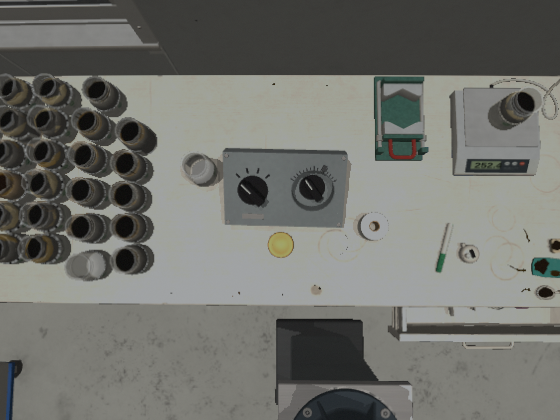

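The top view shows the panel with corners near (224,150), (348,152), (345,226), (225,224). The selector is at about (253,191), the well at (314,189), and the lid, reel and jar are clear of it. The side view shows the same panel at (275–360, 165–280). Next I'll enlarge both.

Run:
```python
import cv2,numpy as np
a=cv2.imread("pics/top0.png")[140:235,215:355]; b=cv2.imread("pics/side0.png")[155:290,262:372]
a=cv2.resize(a,(800,543),interpolation=cv2.INTER_CUBIC)
b=cv2.resize(b,None,fx=4.4,fy=4.4,interpolation=cv2.INTER_CUBIC)
print(a.shape,b.shape)
g=lambda x:np.clip(x.astype(float)*1.5,0,255)
cv2.imwrite("pics/a.png",g(a));cv2.imwrite("pics/b.png",g(b))
```

```text
(543, 800, 3) (594, 484, 3)[ WARN:0@0.029] global loadsave.cpp:1063 imwrite_ Unsupported depth image for selected encoder is fallbacked to CV_8U.
```

View pics/a.png

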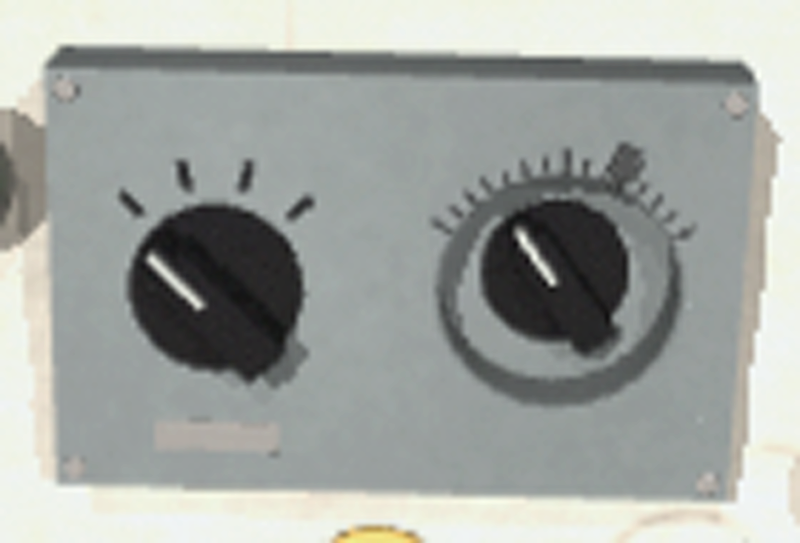

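View pics/b.png

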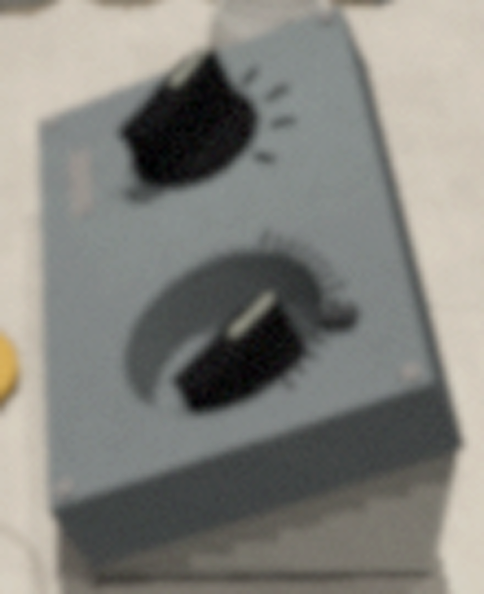

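The top crop shows the selector line pointing at the first mark: (150,257) to (202,307), with the marks at (132,203), (184,175), (247,175) and (301,207). The trim line runs (517,230) to (556,284) and the rider is at (627,165). The side crop shows the same parts, with the rider at (338,315). Next I'll fit the panel pose to both views.

```bash
cat > h.py <<'E'
import numpy as np,cv2
from scipy.spatial.transform import Rotation as R
from scipy.optimize import least_squares
from cell import r
CI={n:r.camera_info(n) for n in("side","top")}
def und(n,uv):
    c=CI[n];K=np.array([[c['fx'],0,c['cx']],[0,c['fy'],c['cy']],[0,0,1.]])
    return cv2.undistortPoints(np.array(uv,float).reshape(-1,1,2),K,c['dist_coeffs']).reshape(-1,2)
def ray(n,uv):
    p=und(n,uv); d=np.c_[p[:,0],-p[:,1],-np.ones(len(p))]
    return CI[n]['eye'],R.from_quat(CI[n]['orientation']).apply(d)
def proj(n,P):
    c=CI[n];K=np.array([[c['fx'],0,c['cx']],[0,c['fy'],c['cy']],[0,0,1.]])
    q=R.from_quat(c['orientation']).inv().apply(np.atleast_2d(P)-c['eye'])*[1,-1,-1]
    return cv2.projectPoints(q,np.zeros(3),np.zeros(3),K,c['dist_coeffs'])[0].reshape(-1,2)
def full(n,uv):
    uv=np.array(uv,float)
    return uv/5.714+[215-.4,140-.4] if n=="top" else uv/4.4+[262-.4,155-.4]
def tri(ut,us):
    A=[];b=[]
    for n,u in(("top",ut),("side",us)):
        e,d=ray(n,[u]);d=d[0]/np.linalg.norm(d);M=np.eye(3)-np.outer(d,d);A.append(M);b.append(M@e)
    return np.linalg.lstsq(np.vstack(A),np.hstack(b),rcond=None)[0]
def panelR(yaw): # columns: up-slope, left, outward
    return R.from_euler('z',yaw)*R.from_euler('y',-np.radians(25))
def onplane(n,uv,mid,yaw,h):
    """ray -> panel coords at height h above the panel"""
    Rp=panelR(yaw).inv();e,d=ray(n,uv);e=Rp.apply(e-mid);d=Rp.apply(d)
    return (e+d*((h-e[2])/d[:,2])[:,None])[:,:2]
E
python3 - <<'E'
from h import *
np.set_printoptions(precision=4,suppress=True)
T=dict(UL=(47,68),UR=(757,83),LL=(58,483),LR=(735,498),sUL=(65,90),sUR=(735,103),sLR=(707,484),sLL=(73,467),m1=(132,203),m2=(184,175),m3=(247,175),m4=(301,207),rid=(627,165),sa=(150,257),sb=(202,307),ta=(517,230),tb=(556,284))
S=dict(UL=(340,10),UR=(432,385),LL=(42,122),LR=(55,510),sUL=(328,20),sUR=(412,372),sLR=(65,487),m1=(250,75),m2=(278,92),m3=(284,121),m4=(264,156),rid=(338,315),sa=(205,55),sb=(175,82),ta=(273,295),tb=(232,335))
T={k:full("top",v) for k,v in T.items()};S={k:full("side",v) for k,v in S.items()}
C=dict(UL=(.085,.135,0),UR=(.085,-.135,0),LL=(-.085,.135,0),LR=(-.085,-.135,0))
def res(p,ks=C):
    P=panelR(p[3]).apply([C[k] for k in C])+p[:3]
    return np.r_[(proj("top",P)-[T[k] for k in C]).ravel(),(proj("side",P)-[S[k] for k in C]).ravel()]
f=least_squares(res,[.5,.1,.08,0],loss='soft_l1');p=f.x
print("mid,yaw",p);print(res(p).reshape(-1,2))
for k in T:
    if k in S:
        w=tri(T[k],S[k]);print(k,w,"panel",panelR(p[3]).inv().apply(w-p[:3])*1e3)
    
for n,D in(("top",T),("side",S)):
  for hs,a,b,nm in((.034,'sa','sb','sel'),(-.008,'ta','tb','trim')):
    q=onplane(n,[D[a],D[b]],p[:3],p[3],hs);v=q[0]-q[1];print(n,nm,q*1e3,"deg left",np.degrees(np.arctan2(v[1],v[0])))
  q=onplane(n,[D['rid']],p[:3],p[3],.0035)[0]; v=q-[0,-.064];print(n,'rid',v*1e3,np.degrees(np.arctan2(v[1],v[0])))
  for k in('m1','m2','m3','m4'):
    v=onplane(n,[D[k]],p[:3],p[3],0)[0]-[0,.07];print(n,k,np.linalg.norm(v)*1e3,np.degrees(np.arctan2(v[1],v[0])))
E
```

```text
mid,yaw [ 0.6001  0.1463  0.0924 -0.02  ]
[[-0.1749 -0.2946]
 [ 0.2962 -0.2137]
 [ 0.1563 -0.191 ]
 [-1.4862  0.1288]
 [ 0.1798 -0.9199]
 [ 0.9146  0.0149]
 [-0.7968  0.3723]
 [-1.3183  0.7776]]
UL [0.6797 0.2797 0.1259] panel [ 83.8621 134.9996  -2.1667]
UR [0.6735 0.0104 0.1279] panel [  83.9815 -134.386    -0.0092]
LL [0.5265 0.283  0.0572] panel [-84.0603 135.2792   0.3803]
LR [0.5216 0.0102 0.0615] panel [ -81.7281 -137.6335    4.0397]
sUL [0.672  0.2729 0.1245] panel [ 76.4687 128.0011  -0.2385]
sUR [0.6665 0.0186 0.1273] panel [  77.2199 -126.3143    2.4319]
sLR [0.5267 0.0215 0.0629] panel [ -76.7354 -126.1857    3.2186]
m1 [0.6307 0.2484 0.1093] panel [ 33.0535 102.7537   3.2147]
m2 [0.6414 0.2281 0.1133] panel [44.7399 82.6086  2.1594]
m3 [0.6411 0.2038 0.1139] panel [45.2087 58.3219  2.6174]
m4 [0.6293 0.1831 0.1092] panel [32.9337 37.4533  3.2007]
rid [0.6436 0.0589 0.1219] panel [ 53.4371 -86.442    7.6115]
sa [0.6064 0.2389 0.1289] panel [19.4785 92.7813 31.2126]
sb [0.5888 0.2192 0.1274] panel [ 3.2546 72.7244 37.0669]
ta [0.623  0.0993 0.0971] panel [ 23.6129 -46.462   -5.8299]
tb [0.6033 0.0836 0.0886] panel [  2.3917 -62.601   -5.3385]
top sel [[20.536  92.4381]
 [ 1.3888 73.0453]] deg left 45.36519769623724
top trim [[ 22.7487 -46.5686]
 [  1.1258 -62.7893]] deg left 36.87605600066589
top rid [ 52.5251 -22.8496] -23.510114482505255
top m1 46.23907210956891 45.821660705078074
top m2 45.6607464041218 16.347647634721735
top m3 45.82953517848925 -14.500649951938316
top m4 45.63752188538517 -45.21418113772817
side sel [[19.9996 88.837 ]
 [ 3.209  76.7276]] deg left 35.79929279344781
side trim [[ 23.3429 -44.1604]
 [  2.0964 -59.8976]] deg left 36.52716173565029
side rid [ 52.5359 -18.0987] -19.00887602235781
side m1 49.281136274744654 49.087173130742386
side m2 47.2392457676512 19.0206196318085
side m3 45.5990114600505 -10.504389287981065
side m4 42.90604613779823 -41.53918605908036
```

The views agree to within a few mm:
- **Panel:** middle at (0.600, 0.146, 0.092), yaw −0.02.
- **Selector:** in its first position.
- **Trim:** pointer about 37° left and rider about 23.7° right, so it needs about 60.5° clockwise.

Next I'll check the IK.

```bash
cat >> h.py <<'E'
MID=np.array([.6001,.1463,.0935]);YAW=-.02
def pose(y,h,deg,flip,x=0.):
    """tool square to panel at panel point (x,y), TCP h above face, bar pointing deg left of up-slope"""
    t=np.radians(deg);b=np.array([np.cos(t),np.sin(t),0])*(-1 if flip else 1);z=np.array([0,0,-1.])
    M=np.c_[b,np.cross(z,b),z];Rp=panelR(YAW)
    return MID+Rp.apply([x,y,h]),(Rp*R.from_matrix(M)).as_quat()
E
python3 - <<'E'
from h import *
np.set_printoptions(precision=3,suppress=True)
for nm,y,hs,ds in(("sel",.07,(.13,.009),(45,15,-15,-20)),("trim",-.064,(.1,-.027),(37,-24))):
  for fl in(0,1):
    for h in hs:
      for d in ds:
        q=r.ik(*pose(y,h,d,fl));print(nm,fl,h,d,None if q is None else np.array(q))
# neighbours
for n,uv,z in(("jar rim",(201,158),.112),("lid",(281,244),.01),("reel",(373,226),.039)):
    e,d=ray("top",[uv]);print(n,(e+d[0]*(z-e[2])/d[0][2]))
E
```

```text
sel 0 0.13 45 [ 0.489  0.062 -0.364  0.759 -0.208  2.825]
sel 0 0.13 15 [ 0.489  0.062 -0.364  0.759 -0.208 -2.935]
sel 0 0.13 -15 [ 0.489  0.062 -0.364  0.759 -0.208 -2.411]
sel 0 0.13 -20 [ 0.489  0.062 -0.364  0.759 -0.208 -2.324]
sel 0 0.009 45 [ 0.441  0.237 -0.453  0.484 -0.189  2.779]
sel 0 0.009 15 [ 0.441  0.237 -0.453  0.484 -0.189 -2.981]
sel 0 0.009 -15 [ 0.441  0.237 -0.453  0.484 -0.189 -2.457]
sel 0 0.009 -20 [ 0.441  0.237 -0.453  0.484 -0.189 -2.37 ]
sel 1 0.13 45 [ 0.489  0.062 -0.364  0.759 -0.208 -0.317]
sel 1 0.13 15 [ 0.489  0.062 -0.364  0.759 -0.208  0.207]
sel 1 0.13 -15 [ 0.489  0.062 -0.364  0.759 -0.208  0.73 ]
sel 1 0.13 -20 [ 0.489  0.062 -0.364  0.759 -0.208  0.818]
sel 1 0.009 45 [ 0.441  0.237 -0.453  0.484 -0.189 -0.363]
sel 1 0.009 15 [ 0.441  0.237 -0.453  0.484 -0.189  0.161]
sel 1 0.009 -15 [ 0.441  0.237 -0.453  0.484 -0.189  0.685]
sel 1 0.009 -20 [ 0.441  0.237 -0.453  0.484 -0.189  0.772]
trim 0 0.1 37 [ 0.2   -0.004 -0.51   0.639 -0.092  2.696]
trim 0 0.1 -24 [ 0.2   -0.004 -0.51   0.639 -0.092 -2.523]
trim 0 -0.027 37 [ 0.176  0.218 -0.583  0.341 -0.082  2.674]
trim 0 -0.027 -24 [ 0.176  0.218 -0.583  0.341 -0.082 -2.545]
trim 1 0.1 37 [ 0.2   -0.004 -0.51   0.639 -0.092 -0.446]
trim 1 0.1 -24 [ 0.2   -0.004 -0.51   0.639 -0.092  0.619]
trim 1 -0.027 37 [ 0.176  0.218 -0.583  0.341 -0.082 -0.468]
trim 1 -0.027 -24 [ 0.176  0.218 -0.583  0.341 -0.082  0.597]
jar rim [0.668 0.33  0.112]
lid [0.48  0.153 0.01 ]
reel [ 0.524 -0.063  0.039]
```

A half-turned tool (flip=1) works, and turning is purely joint 6, with positive being clockwise. Selector next.

Run:
```python
from h import *
np.set_printoptions(precision=3,suppress=True)
r.movep(*pose(.07,.13,45,1)); r.gripper_to(.05)
print(r.current_time())
p,q=pose(.07,.009,45,1)
print("hit",r.move_linear(p,None,.08,8),np.array(r.current_ee_pos())-p)
r.gripper_to(.0)
print(r.current_finger_gap(),r.current_grip_force(),r.current_wrist_force(),r.current_torque(),r.current_time())
cv2.imwrite("pics/c.png",cv2.resize(r.camera("side")[90:300,200:410],None,fx=2.8,fy=2.8))
```

```text
2.325
hit False [0.    0.    0.001]
0.019455422846845146 58.29987645149231 [-10.235   2.216   8.313] [0.437 1.377 0.168] 4.3583
```

View pics/c.png

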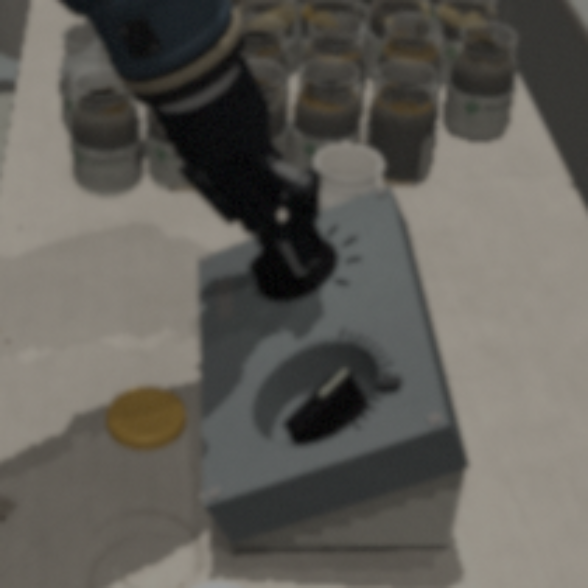

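The gripper holds the selector squarely at a 19.5 mm gap, with the fingers just above the disc. Now I'll turn it two clicks.

Run:
```python
from h import *
np.set_printoptions(precision=3,suppress=True)
for k in range(2):
    j=np.array(r.current_joint_positions())
    if k==0: j0=j
    t=j0.copy();t[5]+=.5236*(k+1);r.goto_joints(t);r.dwell(.3)
    print(r.current_joint_positions()[5]-j0[5],r.current_finger_gap(),np.array(r.current_wrist_force()),np.array(r.current_torque()))
r.gripper_to(.05);r.dwell(.2)
p,q=pose(.07,.13,-15,1);r.move_linear(p,None,.12)
r.movep(*pose(-.064,.13,37,1));r.gripper_to(.034)
for n in("side","top"):cv2.imwrite(f"pics/{n}1.png",r.camera(n))
a=cv2.resize(cv2.imread("pics/side1.png")[155:290,262:372],None,fx=4.4,fy=4.4,interpolation=cv2.INTER_CUBIC)
cv2.imwrite("pics/d.png",cv2.convertScaleAbs(a,alpha=1.5));print(r.current_time(),r.current_finger_gap())
```

```text
0.5226262915167206 0.01897929460791609 [-4.44  -0.851  2.845] [-0.322  0.724 -0.195]
1.043059384647004 0.01929170375683403 [-5.479 -0.323  3.104] [-0.451  0.943 -0.211]
9.3833 0.0340901704681327
```

View pics/d.png

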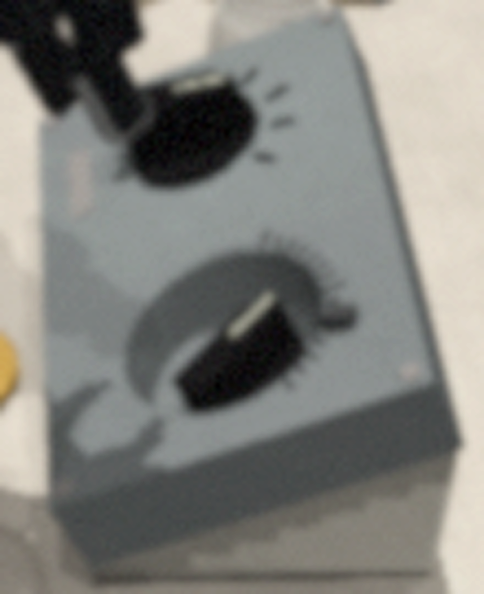

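The selector's white line now runs (172,88) to (225,77), and the trim is unchanged. I'll compare that line with the predicted lines for −15° and +15°, then go into the well.

Run:
```python
from h import *
np.set_printoptions(precision=3,suppress=True)
for d in(15,-15,-45):
    t=np.radians(d);P=panelR(YAW).apply([[.002*np.cos(t),.07+.002*np.sin(t),.034],[.03*np.cos(t),.07+.03*np.sin(t),.034]])+MID
    print(d,(proj("side",P)-[261.6,154.6])*4.4)
p,q=pose(-.064,-.027,37,1)
print("hit",r.move_linear(p,None,.07,8),np.array(r.current_ee_pos())-p)
r.gripper_to(0)
print(r.current_finger_gap(),r.current_grip_force(),np.array(r.current_wrist_force()),np.array(r.current_torque()),r.current_time())
```

```text
15 [[173.6    88.69 ]
 [224.397  59.689]]
-15 [[173.756  89.965]
 [227.46   78.691]]
-45 [[172.897  91.456]
 [214.812 101.451]]
hit False [0. 0. 0.]
0.016800583566347383 58.303146958351135 [-10.626   3.117  10.7  ] [0.729 1.393 0.279] 12.0583
```

The selector is at −15°, its third position, and the sunken knob is gripped. Now I'll turn it 60.5°, release, back out and look.

Run:
```python
from h import *
np.set_printoptions(precision=3,suppress=True)
j0=np.array(r.current_joint_positions());t=j0.copy();t[5]+=np.radians(60.7);r.goto_joints(t);r.dwell(.3)
print(r.current_joint_positions()[5]-j0[5],r.current_finger_gap(),np.array(r.current_wrist_force()))
r.gripper_to(.034);r.dwell(.2)
p,q=pose(-.064,.13,-23.7,1);r.move_linear(p,None,.1)
h=np.array(r.current_joint_positions());h[0]-=.7;r.goto_joints(h)
for n in("side","top"):cv2.imwrite(f"pics/{n}2.png",r.camera(n))
a=cv2.resize(cv2.imread("pics/top2.png")[140:235,215:355],(800,543),interpolation=cv2.INTER_CUBIC)
cv2.imwrite("pics/e.png",cv2.convertScaleAbs(a,alpha=1.5));print(r.current_time(),r.current_ee_pos())
```

```text
1.0585906837903647 0.016657402614472513 [-5.189 -2.977  5.017]
17.0667 [ 0.47  -0.286  0.211]
```

View pics/e.png

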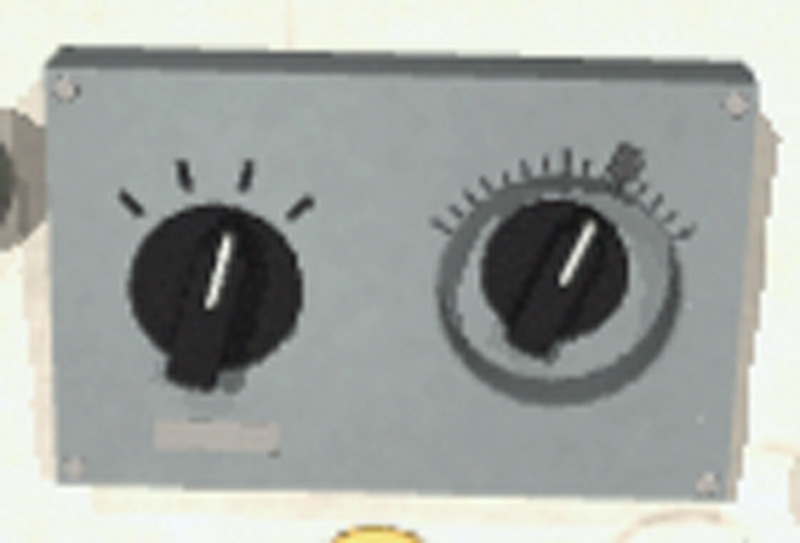

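The selector line points at the third mark. The trim line runs (563,284) to (591,224), towards the rider at (627,165). I'll check this with numbers, taking the true axis from the crossing of the two trim lines.

Run:
```python
from h import *
np.set_printoptions(precision=2,suppress=True)
for n,L1,L2,rid in(("top",((517,230),(556,284)),((591,224),(563,284)),(627,165)),):
    a=onplane(n,full(n,L1),MID,YAW,-.008);b=onplane(n,full(n,L2),MID,YAW,-.008)
    s=np.linalg.solve(np.c_[a[0]-a[1],-(b[0]-b[1])],b[1]-a[1]);ax=a[1]+s[0]*(a[0]-a[1])
    v=b[0]-b[1];print("axis",ax*1e3,"trim",np.degrees(np.arctan2(v[1],v[0])))
    for h in(.0035,.007):
        q=onplane(n,full(n,[rid]),MID,YAW,h)[0]
        for c in(ax,np.array([0,-.064])):
            w=q-c;print("rider",h,np.linalg.norm(w)*1e3,np.degrees(np.arctan2(w[1],w[0])))
# sub-pixel centroids: white line and rider
im=cv2.imread("pics/top2.png").astype(int)
def line(x0,x1,y0,y1,h):
    g=im[y0:y1,x0:x1].sum(2);w=np.clip(g-220,0,None);Y,X=np.mgrid[y0:y1,x0:x1];m=w>0
    P=onplane("top",np.c_[X[m],Y[m]],MID,YAW,h);w=w[m];c=np.average(P,axis=0,weights=w)
    u=np.linalg.eigh(np.cov(P.T,aweights=w))[1][:,1];u*=np.sign(u[0]);print("line",c*1e3,np.degrees(np.arctan2(u[1],u[0])),m.sum())
line(309,321,176,192,-.008);line(248,258,179,196,.034)
```

```text
axis [ -1.43 -64.53] trim -21.587333729778617
rider 0.0035 58.14442388491955 -22.497623465909758
rider 0.0035 57.040876654587976 -23.540092932125113
rider 0.007 58.798601001776895 -21.870028176080385
rider 0.007 57.68342903234823 -22.888711165218346
line [ 13.94 -70.31] -23.41902157650904 23
line [15.52 66.62] -14.28382495413397 24
```

The trim is within about 2° of the rider (tolerance 7°), and the selector is at about −14.3°. Handing in.

```bash
python3 -c "
from cell import r
print(r.job_done())"
```

```text
the job is handed in; nothing more can be done
None
```

The job is handed in: by the last picture the selector is in its third click position and the dose knob's pointer is within about 2° of the rider. Both knobs are released and the arm is clear, at about 17 s of the 45 s; the interface gave no verdict.

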